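# Gauge the pineapple coring tubes and sort them

### The arm

A 6-joint arm with a two-finger parallel gripper is mounted at the origin on the work surface. World frame = base frame: x ahead of the robot, y to its left, z up, the work surface at z = 0. Lengths are in m, angles in rad, forces in N, time in s.
With the tool pointing down it reaches from about 0.425 to 0.95 m from the base axis. Payload 3.5 kg.
Tool frame: the origin (TCP) lies at the very end of the fingers, on their centre line; the grasp point (between the pads) lies 19 mm behind it (ctrl.pinch_z is the distance from the TCP to the grasp point, in m); z points along the fingers, y is the line along which they close (so a half turn about z gives the same grasp; the last joint's range is limited). The gripper opens to 85 mm and grips with 20 to 120 N. Pads are 22 mm wide; open, the fingers measure 114 mm over their backs; the gripper's body (76 mm by 85 mm) begins 54 mm behind the grasp point. The pads swing forward as they close: fully open they stand 13 mm farther back than shut.
Start: joints at [1.039, 0.286, 1.577, -0, 1.279, -0.15], TCP at [0.251, 0.626, 0.2] pointing down, gripper open.
Joint ranges: [-2.77, 2.77], [-0.9, 2.22], [0.21, 2.48], [-1.53, 4.67], [0.24, 2.81], [-2.84, 2.84]. Speed limits (rad/s): [2.79, 2.79, 3.14, 3.14, 3.14, 3.14].

### API

Orientations are given as a unit quaternion [x, y, z, w].
In Python, from plant import ctrl gives the robot as it stands. The module is installed in compiled form; this text tells all that it offers.
- The arm moves only by the shell command python3 -m crank 'ROWS' [OPENING] [FORCE]. ROWS is JSON, a list of rows, each a list of 6 numbers: the shift along the tool's x, y, z in cm, then the turn, a rotation vector about the tool's x, y, z in rad. In form: [[tx, ty, tz, rx, ry, rz], ...]. A call has 1 to 10 rows; each row is the pose to reach, as a shift and turn from the pose commanded when the call began, along the tool's axes at that moment; what a row does not reach only later rows make up. A row lasts 1/10 s, in which the tool goes at most 50 mm and 8.59 degrees, less where a joint would pass 70% of its speed; a pose out of reach is approached as far as the arm can. A call with a gripper value outside its range is refused whole. OPENING is the opening, from 0 (shut) to 1 (fully open), set as the call begins (- or left out, the last holds). The fingers move at their own pace and stop on an object; FORCE is the grip in N (left out, the last holds). Time passes only in rows, so rows that repeat a pose let the fingers close. It gives the time, the measured TCP pose, the force, the opening and the grip force at its end, in the units of the state.
- ctrl.get_state(): the state, without advancing time (a new reading comes with each control period).
- ctrl.read_camera(name): name is "scene" or "top" or "wrist"; returns (picture, depth): 384x512x3 uint8, blue, green, red; 384x512 float32, m along the optical axis (not along the pixel's ray), 0 where there is no reading.
- ctrl.camera_info(name): a dict with "K" (3x3 intrinsics, pixels), "origin" and "orientation" of the camera in the world. Camera axes: x right, y down, z forward; pixel columns grow to the right and rows downward; lengths in m; the calibration is good to about 2 mm. A picture is of the moment at which its call begins: read the wrist's pose just before it. camera_info takes no time and is no camera call; for the wrist camera it gives the pose at the moment of the call.
- ctrl.sign_off(): hands the job in; it is judged then, once.
The state is a dict: "time": time; "qpos": joint angles; "dq": joint speeds; "joint_efforts": joint torques, N m; "eef_pos": TCP position; "tcp_rot": TCP orientation; "contact_force": force on the tool from outside, world axes, zero at the start; "wrist_torque": the same for the moment, N m; "opening": opening from 0.0 (shut) to 1.0 (fully open); "finger_force": force on a finger pad.
Only numpy, scipy, OpenCV 4.12 (cv2) and the standard library are available. Lean on these libraries where they do the work, as an engineer would, in place of code of your own. Each camera call takes 0.05 s, during which the arm holds its last target. There are 200 camera calls.

### The job

Check the two coring tubes standing on the cutting board on the leaning gauge pin, one after the other: slide each down the pin as far as it will go, then put it away before taking the next. A tube that goes fully home against the flange belongs in the grey V cradle, seated on its foot plate and resting in the V; a tube that stops short belongs in the steel reject pan, standing upright. Leave everything else where it is.

Things in the scene. Friction and masses are not known exactly. Their poses are not given: they have to be found in the camera images.
- tube_1: stainless coring tube, open both ends, upright on the board: 130 mm long, 42 mm outside, 36 mm bore, 0.28-0.44 kg. Origin: centre of its lower end; z up along it. If its bore is clear it slides fully onto the pin; if a weld bead is left inside (28 mm bore, from 40 mm above the lower end) it stops hard 37 mm short of the flange. The two look alike from outside: only the pin tells
- tube_2: stainless coring tube, open both ends, upright on the board: 130 mm long, 42 mm outside, 36 mm bore, 0.28-0.44 kg. Origin: centre of its lower end; z up along it. If its bore is clear it slides fully onto the pin; if a weld bead is left inside (28 mm bore, from 40 mm above the lower end) it stops hard 37 mm short of the flange. The two look alike from outside: only the pin tells
- pin: gauge pin: rigid steel, 34 mm diameter, 80 mm long (last 8 mm taper to 24 mm), on a dark flange 62 mm across, on a fixed sloping stand 90 mm wide, 80 mm high. Leans 30 deg from vertical, tip towards the robot side. Origin: pin axis at the flange face, 65 mm above the table, where a passing tube's origin comes; z along the pin to its tip, y level, x up and away from the robot side
- seat: cradle: open 90 deg V of grey plastic, 75 mm long, and foot plate 62x76 mm square to it, on a fixed stand 90 mm wide. Leans 30 deg from vertical, top towards the robot side; V open to its own +x (up, away from the robot side). Origin on the foot plate, 30 mm above the table, where a seated tube's origin lies; z along the seated tube to its top, y level
- pan: reject pan: open, empty stainless kitchen pan fixed on the table, 156 by 142 mm outside the walls (x by y), 65 mm high, floor and walls 3 mm thick, rim 10 mm wide outwards. Origin under its centre on the table, z up
- board: green cutting board, fixed, 240 by 270 mm (x by y), 15 mm thick; origin under its centre on the table. The tubes start standing on it
- knife: the chef's knife lying flat on the board between the tubes: 285 mm long, grey handle 18 mm thick and 24 mm wide towards its own -x, steel blade towards +x; origin under its middle
- pineapple: a whole pineapple standing on the table, 110 mm across, 230 mm high with its crown; origin under its centre
- cut_pineapple: a topped and tailed pineapple standing on the table, 104 mm across, 100 mm high; origin under its centre
- tub: an empty clear plastic fruit tub standing on the table, 110 mm across, 60 mm high; origin under its centre
- spray: a white sanitiser bottle with a blue cap standing on the table, 68 mm across, 190 mm high; origin under its centre
- brush: a tube brush lying on the table, 325 mm long over all and up to 25 mm high: wire stem, white bristles 25 mm thick from its origin to 90 mm along its own +x, blue grip 185 mm along -x
- peeler: a fruit peeler with a black handle lying on the table, 160 mm long, 14 mm high; origin under its middle

How it is judged:
On the way, in this order (a step that is already met when the one before it is completed fails the run):
1. one of the tubes has been slid down the gauge pin as far as it goes: a clear one to within 6 mm of the flange, a beaded one until its bead meets the pin (lower end within 55 mm of the flange) (((x of tube_1 in the frame of pin between -0.005 and 0.005 m and y of tube_1 in the frame of pin between -0.005 and 0.005 m and z of tube_1 in the frame of pin between -0.006 and 0.006 m and angle between the z axis of tube_1 and the z axis of pin, either way round below 0.08 rad) or (x of tube_2 in the frame of pin between -0.005 and 0.005 m and y of tube_2 in the frame of pin between -0.005 and 0.005 m and z of tube_2 in the frame of pin between -0.006 and 0.055 m and angle between the z axis of tube_2 and the z axis of pin, either way round below 0.08 rad))), for 0.1 s.
2. that tube has been put away and let go: in the cradle if it went fully home, upright in the reject pan if it stopped short; the other tube still waits on the board, not moved by 50 mm or more ((((x of tube_1 in the frame of seat between -0.007 and 0.007 m and y of tube_1 in the frame of seat between -0.007 and 0.007 m and z of tube_1 in the frame of seat between -0.006 and 0.006 m and angle between the z axis of tube_1 and the z axis of seat, either way round below 0.08 rad and linear speed of tube_1 below 0.02 m/s and contact force between the fingers and tube_1 below 0.1 N) and distance of tube_2 from where it was at the start of the episode below 0.05 m) or ((horizontal distance between tube_2 and pan below 0.09 m and z of tube_2 in the frame of pan between -0.003 and 0.01 m and angle between tube_2's own z axis and vertical below 0.1 rad and linear speed of tube_2 below 0.02 m/s and contact force between the fingers and tube_2 below 0.1 N) and distance of tube_1 from where it was at the start of the episode below 0.05 m))), for 0.2 s.
3. with the first tube still in its place, the other tube has been slid down the gauge pin as far as it goes ((((x of tube_1 in the frame of seat between -0.007 and 0.007 m and y of tube_1 in the frame of seat between -0.007 and 0.007 m and z of tube_1 in the frame of seat between -0.006 and 0.006 m and angle between the z axis of tube_1 and the z axis of seat, either way round below 0.08 rad and linear speed of tube_1 below 0.02 m/s and contact force between the fingers and tube_1 below 0.1 N) and (x of tube_2 in the frame of pin between -0.005 and 0.005 m and y of tube_2 in the frame of pin between -0.005 and 0.005 m and z of tube_2 in the frame of pin between -0.006 and 0.055 m and angle between the z axis of tube_2 and the z axis of pin, either way round below 0.08 rad)) or ((horizontal distance between tube_2 and pan below 0.09 m and z of tube_2 in the frame of pan between -0.003 and 0.01 m and angle between tube_2's own z axis and vertical below 0.1 rad and linear speed of tube_2 below 0.02 m/s and contact force between the fingers and tube_2 below 0.1 N) and (x of tube_1 in the frame of pin between -0.005 and 0.005 m and y of tube_1 in the frame of pin between -0.005 and 0.005 m and z of tube_1 in the frame of pin between -0.006 and 0.006 m and angle between the z axis of tube_1 and the z axis of pin, either way round below 0.08 rad)))), for 0.1 s.
At the end, for the whole second after the job is handed in: The tube that went fully home on the pin lies in the cradle's V with its lower end on the foot plate (within 6 mm along and 7 mm across, in line within 0.08 rad), the tube that stopped short stands upright (within 0.1 rad) on the floor of the reject pan, and both are released and still (x of tube_1 in the frame of seat between -0.007 and 0.007 m and y of tube_1 in the frame of seat between -0.007 and 0.007 m and z of tube_1 in the frame of seat between -0.006 and 0.006 m and angle between the z axis of tube_1 and the z axis of seat, either way round below 0.08 rad and linear speed of each of tube_1, tube_2 below 0.02 m/s and contact force between the fingers and tube_1 below 0.1 N and horizontal distance between tube_2 and pan below 0.09 m and z of tube_2 in the frame of pan between -0.003 and 0.01 m and angle between tube_2's own z axis and vertical below 0.1 rad and contact force between the fingers and tube_2 below 0.1 N); the robot touches nothing.
It fails at once if the knife, a pineapple, the tub, the bottle, the brush or the peeler is moved more than 30 mm (distance of any of knife, pineapple, cut_pineapple, tub, spray, brush, peeler from where it was at the start of the episode above 0.03 m).
It also fails if it takes over 72 s, if anything falls off the work surface, if the arm or the gripper's body presses on something with over 40 N, if the wrist force passes 120 N, or if a joint passes its speed limit or range.

## Working session

There is one attempt and no reset: what is moved stays moved. The work goes in short steps, Python scripts to look and compute and a shell command to move; the robot and the scene stay as the last step left them, time stands still between calls to the robot, and variables do not carry over. Pictures are saved under pics/ and viewed, at most 10 in all, crops included, and the job is handed in when it is done.

```bash
mkdir -p pics; ls
python3 - <<'E'
from plant import ctrl
import cv2,numpy as np
s=ctrl.get_state();print(s)
for n in("scene","top"):
    p,d=ctrl.read_camera(n);i=ctrl.camera_info(n);print(n,i)
    cv2.imwrite(f"pics/{n}0.png",p);np.savez(f"{n}0.npz",p=p,d=d,K=i["K"],o=i["origin"],q=i["orientation"])
print(ctrl.pinch_z)
E
```

```text
pics
{'time': 0.0, 'qpos': array([ 1.03903302e+00,  2.87179659e-01,  1.57817392e+00,  2.86918470e-05,
        1.27862479e+00, -1.49961642e-01]), 'dq': array([-0.00078983,  0.0004762 ,  0.00055395,  0.00074949, -0.00151993,
        0.00031795]), 'joint_efforts': array([-8.31478301e-04, -4.05958486e+01, -2.92638713e+01, -9.15791679e-05,
        5.59799111e-03,  1.69605164e-05]), 'eef_pos': array([0.25106475, 0.62577961, 0.19853962]), 'tcp_rot': array([ 1.89747375e-01,  9.81832221e-01, -1.11963519e-03, -4.11714428e-04]), 'contact_force': array([-1.50054132,  0.48069031,  0.08011238]), 'wrist_torque': array([ 0.02705186,  0.06441771, -0.00622156]), 'finger_force': 0.0, 'opening': 0.9990567327141232}
scene {'K': array([[351.05295633,   0.        , 255.22291095],
       [  0.        , 351.05295633, 192.11691156],
       [  0.        ,   0.        ,   1.        ]]), 'origin': array([ 1.1971281 , -0.53830087,  0.99637649]), 'orientation': array([ 0.83573447,  0.41805921, -0.1525514 , -0.32171798])}
top {'K': array([[353.24870999,   0.        , 257.19935253],
       [  0.        , 353.24870999, 188.97151526],
       [  0.        ,   0.        ,   1.        ]]), 'origin': array([ 0.37546278, -0.01488425,  1.10224974]), 'orientation': array([ 0.71318285, -0.69508367,  0.06786385, -0.06019483])}
0.0187
```

View pics/scene0.png

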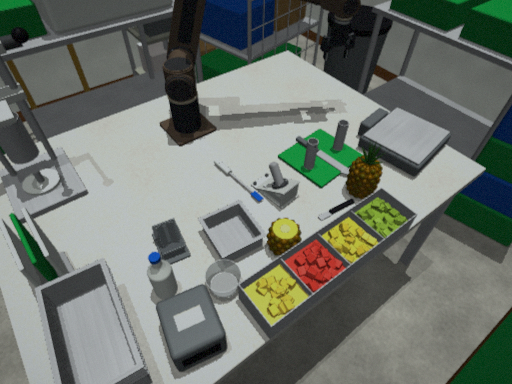

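View pics/top0.png

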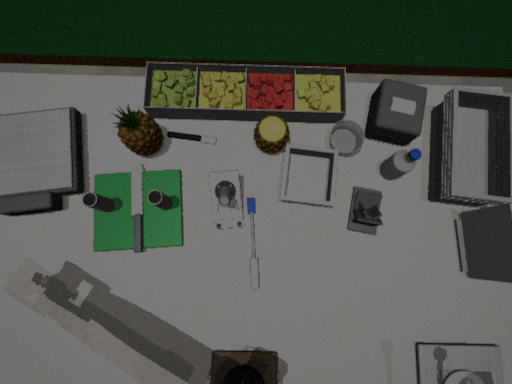

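The scene view shows the tubes on the board near (311,152) and (341,135), the pin at (277,178), the pan at (232,230) and the cradle at (168,240). In the top view the tubes are at (95,200) and (158,198), the pin at (225,195), the pan at (310,178) and the cradle at (365,210).

```bash
cat > h.py <<'E'
import numpy as np,cv2
from scipy.spatial.transform import Rotation as R
def load(f):
    z=np.load(f);return z
def cloud(z):
    h,w=z['d'].shape;u,v=np.meshgrid(np.arange(w),np.arange(h))
    K=z['K'];d=z['d'];c=np.stack([(u-K[0,2])/K[0,0]*d,(v-K[1,2])/K[1,1]*d,d],-1)
    P=c@R.from_quat(z['q']).as_matrix().T+z['o'];P[d<=0]=np.nan;return P
def proj(z,X):
    c=(np.atleast_2d(X)-z['o'])@R.from_quat(z['q']).as_matrix();K=z['K']
    return np.c_[c[:,0]/c[:,2]*K[0,0]+K[0,2],c[:,1]/c[:,2]*K[1,1]+K[1,2]]
E
python3 - <<'E'
from h import *
t=load('top0.npz');s=load('scene0.npz')
Pt,Ps=cloud(t),cloud(s)
print('table z',np.nanmedian(Pt[230:300,290:340,2]),np.nanmedian(Ps[150:180,160:200,2]))
for n,(u0,u1,v0,v1),zm,zM in [('tubeA',(75,130,180,225),.125,.165),('tubeB',(140,185,180,225),.125,.165),('pinstand',(205,250,165,235),.02,.2),('pan',(275,345,140,210),.05,.09),('seat',(340,390,180,240),.02,.2),('board',(90,190,165,255),.01,.02)]:
    q=Pt[v0:v1,u0:u1].reshape(-1,3);q=q[(q[:,2]>zm)&(q[:,2]<zM)]
    lo,hi=np.nanpercentile(q,[1,99],axis=0);print(n,len(q),q.mean(0).round(4),lo.round(3),hi.round(3))
    # same volume in scene camera
    r=Ps.reshape(-1,3);r=r[((r>lo-.02)&(r<hi+.02)).all(1)&(r[:,2]>zm)]
    if len(r):print('   scene',len(r),r.mean(0).round(4),np.percentile(r,[1,99],axis=0).round(3).tolist())
a=t['p'][150:250,80:200];b=t['p'][150:250,195:395];c=s['p'][120:210,240:370];e=s['p'][190:280,130:270]
rs=lambda i,w,h:cv2.resize(i,(w,h),interpolation=cv2.INTER_CUBIC)
cv2.imwrite('pics/m.png',np.vstack([np.hstack([rs(a,300,250),rs(b,500,250)]),np.hstack([rs(c,400,277),rs(e,400,277)])]))
E
```

```text
table z -0.0007973596773189762 -0.000809626023492882
tubeA 140 [0.5126 0.4333 0.1378] [0.492 0.413 0.125] [0.532 0.454 0.147]
   scene 89 [0.5135 0.4335 0.1365] [[0.492, 0.412, 0.126], [0.534, 0.457, 0.147]]
tubeB 105 [0.5235 0.2563 0.1387] [0.503 0.236 0.126] [0.544 0.275 0.147]
   scene 95 [0.5246 0.2564 0.1369] [[0.504, 0.235, 0.126], [0.547, 0.277, 0.146]]
pinstand 1228 [0.558  0.0708 0.067 ] [0.501 0.027 0.021] [0.617 0.118 0.138]
   scene 762 [0.5734 0.0646 0.0696] [[0.505, 0.026, 0.021], [0.618, 0.12, 0.137]]
pan 1060 [ 0.6275 -0.1799  0.0635] [ 0.526 -0.269  0.051] [ 0.716 -0.08   0.081]
   scene 974 [ 0.6356 -0.1718  0.066 ] [[0.528, -0.28, 0.051], [0.734, -0.065, 0.1]]
seat 791 [ 0.5197 -0.3599  0.0479] [ 0.471 -0.403  0.021] [ 0.572 -0.32   0.089]
   scene 721 [ 0.5185 -0.3617  0.0506] [[0.475, -0.402, 0.021], [0.573, -0.32, 0.088]]
board 5630 [0.5024 0.3417 0.0147] [0.382 0.208 0.01 ] [0.628 0.475 0.02 ]
   scene 2232 [0.5182 0.3328 0.0162] [[0.383, 0.207, 0.011], [0.632, 0.476, 0.035]]
```

View pics/m.png

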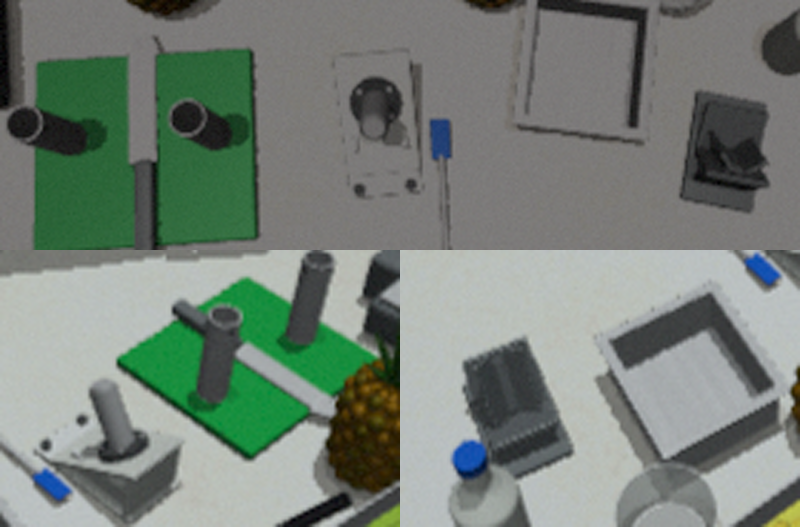

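The crops show the pin leaning toward −x on its stand, with yaw close to world axes. The cradle V and foot plate are at top (365,205), and the pan is empty. Next I fit the axes to the depth points.

```bash
cat >> h.py <<'E'
from scipy.optimize import least_squares
c30,s30=np.cos(np.pi/6),np.sin(np.pi/6)
def frame(yaw): # cols x,y,z of pin/seat frame; yaw 0: leans to -x
    Z=np.array([-s30*np.cos(yaw),-s30*np.sin(yaw),c30]);Y=np.array([-np.sin(yaw),np.cos(yaw),0]);return np.c_[np.cross(Y,Z),Y,Z]
def fitpin(Q,p0):
    def f(p):
        L=(Q-[p[0],p[1],.065])@frame(p[2]);return np.hypot(L[:,0],L[:,1])-.017
    def sel(p,m):
        L=(Q-[p[0],p[1],.065])@frame(p[2]);return Q[(np.hypot(L[:,0],L[:,1])<m)&(L[:,2]>.01)&(L[:,2]<.07)]
    p=np.array(p0);Q0=Q
    for m in(.035,.026,.023):
        Q=Q0;Q=sel(p,m);r=least_squares(f,p,loss='soft_l1',f_scale=.002);p=r.x
    return p,len(Q),np.std(f(p)),np.sqrt(np.diag(np.linalg.inv(r.jac.T@r.jac)))*np.std(f(p))
def fitV(Q,p0):
    def loc(p,Q):return (Q-[p[0],p[1],.030])@frame(p[2])
    def f(p):
        L=loc(p,Q);return (L[:,0]+.0297-abs(L[:,1]))*.7071
    p=np.array(p0);Q0=Q
    for m in(.012,.008,.005):
        L=loc(p,Q0);Q=Q0[(abs((L[:,0]+.0297-abs(L[:,1]))*.7071)<m)&(L[:,2]>.006)&(L[:,2]<.075)&(abs(L[:,1])<.035)]
        r=least_squares(f,p,loss='soft_l1',f_scale=.002);p=r.x
    return p,len(Q),np.std(f(p)),np.sqrt(np.diag(np.linalg.inv(r.jac.T@r.jac)))*np.std(f(p))
def fitup(Q,c,zlo=.03,zhi=.143):
    c=np.array(c)
    for m in(.035,.027,.025):
        q=Q[(np.hypot(*(Q[:,:2]-c).T)<m)&(Q[:,2]>zlo)&(Q[:,2]<zhi)]
        # visible outer walls only
        c=least_squares(lambda p:np.hypot(*(q[:,:2]-p).T)-.021,c,loss='soft_l1',f_scale=.002).x
    return c,len(q)
E
python3 - <<'E'
from h import *
C={n:cloud(load(n+'0.npz')).reshape(-1,3) for n in('top','scene')}
for n in C:
    C[n]=C[n][np.isfinite(C[n]).all(1)]
C['both']=np.vstack(list(C.values()))
for n,Q in C.items():
    print(n)
    for y in(-.1,.1):print(' pin',*fitpin(Q,[.575,.07,y]))
    for y in(-.2,.1):print(' V',*fitV(Q,[.54,-.36,y]))
    print(' A',fitup(Q,[.512,.433]),'B',fitup(Q,[.523,.256]))
E
python3 - <<'E'
from h import *
# stand outlines & pan rim yaw from top image by minAreaRect on height masks
for n in('top','scene'):
    P=cloud(load(n+'0.npz'));q=P.reshape(-1,3)
    for nm,b,zr in(('pan rim',(.52,.74,-.29,-.06),(.06,.07)),('pin',(.47,.64,0,.14),(.012,.2)),('seat',(.44,.6,-.44,-.29),(.012,.2)),('board',(.36,.65,.19,.49),(.010,.020))):
        m=(q[:,0]>b[0])&(q[:,0]<b[1])&(q[:,1]>b[2])&(q[:,1]<b[3])&(q[:,2]>zr[0])&(q[:,2]<zr[1])
        print(n,nm,m.sum(),cv2.minAreaRect(q[m,:2].astype(np.float32)*1000))
E
```

```text
top
 pin [0.55759674 0.07188728 0.11864245] 86 0.0006028271640263152 [0.00010077 0.00029668 0.01279992]
 pin [0.55759674 0.07188728 0.11864246] 86 0.0006028271642577514 [0.00010077 0.00029668 0.01279992]
 V [ 0.53994156 -0.36107477 -0.20510896] 188 0.00216645029837144 [0.00043196 0.00065431 0.01674741]
 V [ 0.54290246 -0.36417785 -0.16530601] 192 0.0019919500093720033 [0.00033477 0.0004847  0.01522019]
 A (array([0.51261252, 0.43331382]), 386) B (array([0.52334828, 0.25573717]), 291)
scene
 pin [0.55750026 0.07233416 0.09605823] 147 0.001781654391565494 [0.00030573 0.000759   0.03291466]
 pin [0.55750026 0.07233417 0.09605824] 147 0.0017816543925770498 [0.00030573 0.000759   0.03291466]
 V [ 0.54375433 -0.3652556  -0.16234571] 353 0.0020643992181825646 [0.00024446 0.00033578 0.01329118]
 V [ 0.54376712 -0.36518875 -0.15767557] 353 0.0020655151051451252 [0.0002447  0.00033573 0.01328032]
 A (array([0.51268132, 0.43551485]), 264) B (array([0.52398854, 0.25790543]), 280)
both
 pin [0.55753548 0.07215079 0.10465147] 233 0.0014873822262909044 [0.00017763 0.00048709 0.02113738]
 pin [0.557
[... 602 characters left out ...]
578)
top seat 881 ((520.6150512695312, -358.29290771484375), (82.91686248779297, 133.2853546142578), 80.69520568847656)
top board 5639 ((516.263671875, 344.08868408203125), (264.2997131347656, 269.6713562011719), 5.347413539886475)
scene pan rim 693 ((635.59423828125, -181.23077392578125), (162.85069274902344, 214.33668518066406), 84.60015106201172)
scene pin 849 ((543.614501953125, 57.10424041748047), (154.02247619628906, 111.62358093261719), 9.616093635559082)
scene seat 782 ((521.5853271484375, -361.2108154296875), (86.6220932006836, 126.66834259033203), 80.22611236572266)
scene board 2017 ((516.8211059570312, 344.85382080078125), (264.4051818847656, 277.1662902832031), 4.824904918670654)
```

```bash
cat >> h.py <<'E'
PIN=np.array([.5576,.0721,.065]);PY=.112;SEAT=np.array([.5437,-.365,.030]);SY=-.163
def rot(yaw,tilt):  # tool pointing down, tool y along (-sin,cos); tilt moves tool z to +x(yaw)
    return R.from_euler('ZYX',[yaw,0,0])*R.from_matrix(np.diag([-1.,1,-1]))*R.from_rotvec([0,-tilt,0])
def delta(pos,r,st=None):
    from plant import ctrl
    st=st or ctrl.get_state();T=R.from_quat(st['tcp_rot'])
    d=T.inv().apply(np.array(pos)-st['eef_pos'])*100;w=(T.inv()*r).as_rotvec()
    print('shift cm',d.round(2),'turn',w.round(3),'| dist',np.linalg.norm(d).round(1),'F',np.round(st['contact_force'],1),'t',round(st['time'],2),'open',round(st['opening'],3))
E
python3 - <<'E'
from h import *
delta([.5237,.2567,.19],rot(.112,0))
print(rot(.112,np.pi/6).apply([0,0,1]),-frame(.112)[:,2])
E
```

```text
shift cm [-39.05 -24.1    0.9 ] turn [-0.002 -0.001 -0.494] | dist 45.9 F [-0.   0.1 -0.2] t 0.1 open 0.997
[ 0.49686728  0.055883   -0.8660254 ] [ 0.49686728  0.055883   -0.8660254 ]
```

```bash
python3 -m crank '[[-39.05,-24.1,0.9,0,0,-0.494],[-39.05,-24.1,0.9,0,0,-0.494],[-39.05,-24.1,0.9,0,0,-0.494],[-39.05,-24.1,0.9,0,0,-0.494],[-39.05,-24.1,0.9,0,0,-0.494],[-39.05,-24.1,0.9,0,0,-0.494],[-39.05,-24.1,0.9,0,0,-0.494],[-39.05,-24.1,0.9,0,0,-0.494],[-39.05,-24.1,0.9,0,0,-0.494],[-39.05,-24.1,0.9,0,0,-0.494]]' 1 60
python3 -c "
from h import *
delta([.5237,.2567,.19],rot(.112,0))"
```

```text
time: 1.1
eef_pos: [0.5261, 0.2533, 0.1903]
tcp_rot: [-0.054, 0.999, -0.001, -0.0]
contact_force: [0.5, 1.0, -0.9]
opening: 0.997
finger_force: 0.0
shift cm [0.2  0.36 0.03] turn [-0.001 -0.    -0.005] | dist 0.4 F [ 0.5  1.  -0.9] t 1.1 open 0.997
```

```bash
python3 -m crank '[[0,0,0,0,0,0],[0,0,0,0,0,0]]' | head -2
cat >> h.py <<'E'
def wrist(fn):
    from plant import ctrl
    i=ctrl.camera_info('wrist');p,d=ctrl.read_camera('wrist')
    np.savez(fn,p=p,d=d,K=i['K'],o=i['origin'],q=i['orientation']);return load(fn)
E
python3 - <<'E'
from h import *
delta([.5237,.2567,.19],rot(.112,0))
z=wrist('w1.npz');cv2.imwrite('pics/w1.png',z['p']);P=cloud(z).reshape(-1,3);P=P[np.isfinite(P).all(1)]
q=P[(P[:,2]>.138)&(P[:,2]<.152)&(np.hypot(P[:,0]-.5237,P[:,1]-.2567)<.04)]
print(z['o'],len(q),q.mean(0) if len(q) else'',cv2.minEnclosingCircle(q[:,:2].astype(np.float32)) if len(q) else '')
print(fitup(P,[.5237,.2567]),np.percentile(q[:,2],[50,95]))
E
```

```text
time: 1.3
eef_pos: [0.5233, 0.2579, 0.1905]
shift cm [-0.03 -0.12  0.05] turn [ 0.001 -0.001  0.   ] | dist 0.1 F [-0.1  0.4  0.8] t 1.3 open 0.999
[0.45444272 0.24968076 0.36445336] 653 [0.52204227 0.25706397 0.1438524 ] ((0.5217279195785522, 0.25713565945625305), 0.02105884626507759)
(array([0.5192985, 0.2570165]), 1804) [0.14454665 0.14583361]
```

View pics/w1.png

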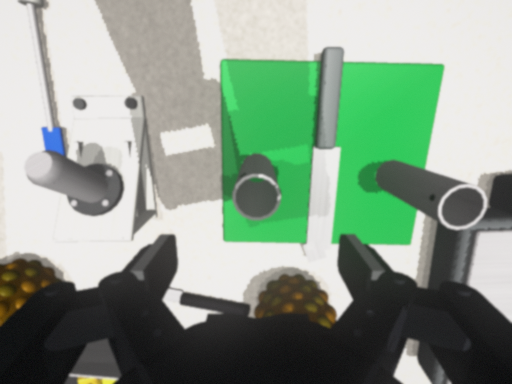

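The wrist view shows tube B's rim at (257,197), centred between the fingers; tube A's rim is at (462,205) and the pin at (75,180), clear enough to refine its fit.

Run:
```python
from h import *
P=cloud(load('w1.npz')).reshape(-1,3);P=P[np.isfinite(P).all(1)]
print(fitpin(P,[.5576,.0721,.11]))
q=P[(P[:,2]>.138)&(P[:,2]<.152)&(np.hypot(P[:,0]-.512,P[:,1]-.434)<.04)];print(cv2.minEnclosingCircle(q[:,:2].astype(np.float32)))
delta([.5225,.2569,.098],rot(.112,0))
```

```text
(array([0.55571197, 0.07175798, 0.12814313]), 1396, np.float64(0.0004212262909248173), array([2.35708481e-05, 3.94532628e-05, 1.71607530e-03]))
((0.5099806785583496, 0.43349191546440125), 0.021686291322112083)
shift cm [ 0.07 -0.14  9.26] turn [ 0.    -0.001  0.001] | dist 9.3 F [-0.1  1.   0.1] t 1.35 open 1.003
```

```bash
sed -i 's/^PIN=.*/PIN=np.array([.5565,.0720,.065]);PY=.12;SEAT=np.array([.5430,-.365,.030]);SY=-.163/' h.py
python3 -m crank '[[0.07,-0.14,4.5,0,0,0],[0.07,-0.14,9.2,0,0,0],[0.07,-0.14,9.2,0,0,0],[0.07,-0.14,9.2,0,0,0]]' 1 60
python3 -m crank '[[0,0,0,0,0,0],[0,0,0,0,0,0],[0,0,0,0,0,0],[0,0,0,0,0,0],[0,0,0,0,0,0],[0,0,0,0,0,0]]' 0 60
python3 - <<'E'
from h import *
from plant import ctrl
s=ctrl.get_state();zt=s['eef_pos'][2]-.015;print('tcp along tube',zt,s['eef_pos'])
delta(s['eef_pos']+[0,0,.12],rot(.12,0))
E
```

```text
time: 1.75
eef_pos: [0.5223, 0.257, 0.0987]
tcp_rot: [-0.057, 0.998, -0.0, -0.001]
contact_force: [-0.4, 0.4, 0.1]
opening: 1.0
finger_force: 0.0
time: 2.35
eef_pos: [0.5254, 0.2565, 0.1019]
tcp_rot: [-0.056, 0.998, 0.001, 0.002]
contact_force: [-0.5, 0.7, 6.7]
opening: 0.459
finger_force: 59.5
tcp along tube 0.08693392257235773 [0.52535049 0.25646166 0.10193392]
shift cm [-6.0e-02  1.0e-02 -1.2e+01] turn [ 0.001  0.005 -0.008] | dist 12.0 F [-0.5  0.7  6.7] t 2.35 open 0.459
```

```bash
python3 -m crank '[[0,0,-4.5,0,0,0],[0,0,-9,0,0,0],[0,0,-13,0,0,0],[0,0,-15,0,0,0],[0,0,-15,0,0,0],[0,0,-15,0,0,0]]'
python3 - <<'E'
from h import *
from plant import ctrl
s=ctrl.get_state()
F=frame(PY)
delta(PIN+F[:,2]*.225,rot(PY,np.pi/6))
P,_=None,None
Q=[]
for n in('scene','top'):
    i=ctrl.camera_info(n);p,d=ctrl.read_camera(n);np.savez(n+'1.npz',p=p,d=d,K=i["K"],o=i["origin"],q=i["orientation"])
q=cloud(load('scene1.npz')).reshape(-1,3)
q=q[np.isfinite(q).all(1)]
q=q[(np.hypot(q[:,0]-s['eef_pos'][0],q[:,1]-s['eef_pos'][1])<.03)&(q[:,2]>.03)&(q[:,2]<.24)]
h=np.histogram(q[:,2],bins=np.arange(.13,.22,.005));print(h[0]);print('low',np.percentile(q[:,2],[0,.5,1,2]),'tcp',s['eef_pos'])
for a,b in((.16,.18),(.18,.20),(.2,.22)):print(fitup(q,s['eef_pos'][:2],a,b))
E
```

```text
time: 2.95
eef_pos: [0.5227, 0.2555, 0.2474]
tcp_rot: [-0.056, 0.998, -0.0, -0.001]
contact_force: [-1.1, -0.1, -4.7]
opening: 0.461
finger_force: 62.1
shift cm [  9.95 -18.7   -1.22] turn [-0.002 -0.526 -0.008] | dist 21.2 F [-1.1 -0.1 -4.7] t 2.95 open 0.461
[ 0  0  0  0  0  1  7 13 16 12  8 15 13 13 13 13 18]
low [0.15832914 0.16028537 0.16116042 0.1622557 ] tcp [0.52273418 0.25547054 0.24740283]
(array([0.52008735, 0.25734321]), 48)
(array([0.52062251, 0.25707743]), 49)
(array([0.52006718, 0.25731228]), 53)
```

```bash
sed -i 's/^PIN=np.array(\[.5565,.0720,/PIN=np.array([.5574,.0712,/' h.py
cat >> h.py <<'E'
def pintgt(L,off=.0024,zt=.087): # tube lower end at L above flange
    F=frame(PY);return PIN+F[:,2]*(L+zt)+off*F[:,0]
E
python3 -c "
from h import *
delta(pintgt(.13),rot(PY,np.pi/6))"
```

```text
shift cm [  9.18 -18.77  -0.8 ] turn [-0.003 -0.529 -0.007] | dist 20.9 F [-0.2  0.3 -4. ] t 3.05 open 0.463
```

```bash
python3 -m crank '[[9.2,-18.8,-0.8,0,-0.529,-0.007],[9.2,-18.8,-0.8,0,-0.529,-0.007],[9.2,-18.8,-0.8,0,-0.529,-0.007],[9.2,-18.8,-0.8,0,-0.529,-0.007],[9.2,-18.8,-0.8,0,-0.529,-0.007],[9.2,-18.8,-0.8,0,-0.529,-0.007],[9.2,-18.8,-0.8,0,-0.529,-0.007],[9.2,-18.8,-0.8,0,-0.529,-0.007]]'
python3 - <<'E'
from h import *
from plant import ctrl
delta(pintgt(.10),rot(PY,np.pi/6))
for n in('scene','top'):
    i=ctrl.camera_info(n);p,d=ctrl.read_camera(n);np.savez(n+'2.npz',p=p,d=d,K=i["K"],o=i["origin"],q=i["orientation"])
s,t=load('scene2.npz'),load('top2.npz')
e=s['p'][90:230,220:360];f=t['p'][150:250,180:300]
cv2.imwrite('pics/m2.png',np.hstack([cv2.resize(e,(400,400),interpolation=2),cv2.resize(f,(400,400),interpolation=2)]))
# tube surface below TCP: fit axis point offset in tube frame
st=ctrl.get_state();T=R.from_quat(st['tcp_rot']).as_matrix()
for z in(s,t):
    q=cloud(z).reshape(-1,3);q=q[np.isfinite(q).all(1)];L=(q-st['eef_pos'])@T
    m=(np.hypot(L[:,0],L[:,1])<.03)&(L[:,2]>.012)&(L[:,2]<.083);l=L[m]
    if m.sum()>20:
        g=lambda p:np.hypot(l[:,0]-p[0]-p[2]*l[:,2],l[:,1]-p[1]-p[3]*l[:,2])-.021
        r=least_squares(g,np.zeros(4),loss='soft_l1',f_scale=.002);print(m.sum(),r.x.round(4),np.std(g(r.x)))
    L2=L[(np.hypot(L[:,0],L[:,1])<.023)&(L[:,2]>.05)&(L[:,2]<.105)];print(np.histogram(L2[:,2],bins=np.arange(.05,.106,.005))[0])
E
```

```text
time: 3.85
eef_pos: [0.4532, 0.0597, 0.2562]
tcp_rot: [-0.058, 0.964, 0.015, 0.26]
contact_force: [-0.1, 0.2, -4.8]
opening: 0.459
finger_force: 62.5
shift cm [ 0.25 -0.1   3.1 ] turn [-0.     0.003  0.001] | dist 3.1 F [-0.1  0.2 -4.8] t 3.85 open 0.459
239 [0.0031 0.0009 0.0604 0.0048] 0.001710529993157024
[17 15 15 18 14 17 15 11  0  0  0]
205 [ 0.0014 -0.0001  0.0823  0.009 ] 0.0009897957734003415
[15 10 10 11 10  6 13  5  0  0  0]
```

View pics/m2.png

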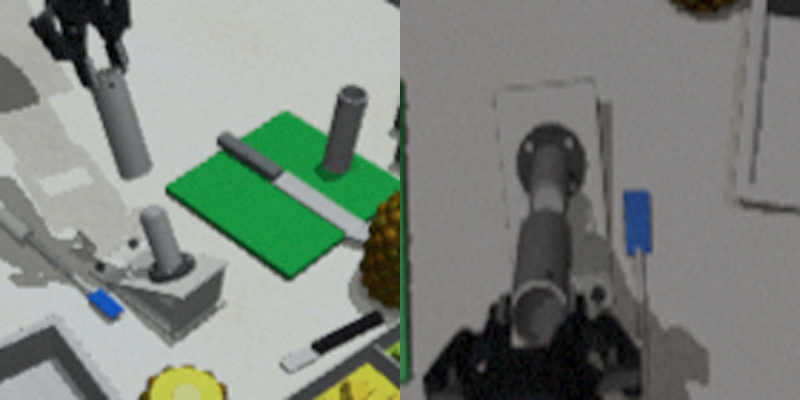

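The left half shows the tube hanging nearly in line with the pin, but it has pivoted about 0.07 rad in the pads. I'll compensate with extra tool tilt and a firmer grip.

```bash
cat >> h.py <<'E'
def tgt(O,yaw,L,a=(.0022,.0004),b=(.071,.007),zt=.087):
    # tool pose putting the tube's lower end L along the frame's z, tube axis in tool frame = a+b*z
    F=frame(yaw);r=rot(yaw,np.pi/6+b[0])*R.from_rotvec([b[1],0,0])
    return O+F[:,2]*L-r.apply([a[0]+b[0]*zt,a[1]+b[1]*zt,zt]),r
E
python3 - <<'E'
from h import *
p,r=tgt(PIN,PY,.1)
print(r.apply(np.array([.071,.007,1])),-frame(PY)[:,2])
delta(p,r)
E
```

```text
[ 0.49777009  0.06002067 -0.86816614] [ 0.49640432  0.0598561  -0.8660254 ]
shift cm [ 0.3  -0.16  3.07] turn [ 0.007 -0.068  0.002] | dist 3.1 F [ 0.3 -0.9 -4.6] t 3.95 open 0.455
```

```bash
python3 -m crank '[[0.3,-0.16,1.5,0.007,-0.068,0.002],[0.3,-0.16,3.07,0.007,-0.068,0.002],[0.3,-0.16,3.07,0.007,-0.068,0.002],[0.3,-0.16,3.07,0.007,-0.068,0.002]]' 0 115
cat >> h.py <<'E'
def look(names=('scene','top'),tag='x'):
    from plant import ctrl
    o=[]
    for n in names:
        i=ctrl.camera_info(n);p,d=ctrl.read_camera(n);f=f'{n}{tag}.npz';np.savez(f,p=p,d=d,K=i["K"],o=i["origin"],q=i["orientation"]);o.append(load(f))
    return o
def inhand(zs,zmax=.083):
    from plant import ctrl
    st=ctrl.get_state();T=R.from_quat(st['tcp_rot']).as_matrix();out=[]
    for z in zs:
        q=cloud(z).reshape(-1,3);q=q[np.isfinite(q).all(1)];L=(q-st['eef_pos'])@T
        l=L[(np.hypot(L[:,0]-.07*L[:,2],L[:,1])<.03)&(L[:,2]>.012)&(L[:,2]<zmax)]
        g=lambda p:np.hypot(l[:,0]-p[0]-p[2]*l[:,2],l[:,1]-p[1]-p[3]*l[:,2])-.021
        r=least_squares(g,np.zeros(4),loss='soft_l1',f_scale=.002);a,b=r.x[:2],r.x[2:]
        zt=np.percentile(L[(np.hypot(L[:,0]-a[0]-b[0]*L[:,2],L[:,1]-a[1]-b[1]*L[:,2])<.022)&(L[:,2]>.05)&(L[:,2]<.10)][:,2],99)
        print('inhand n',len(l),r.x.round(4),'std',np.std(g(r.x)).round(4),'zt',zt.round(4))
        d=T@np.r_[b,1];d/=np.linalg.norm(d);A=st['eef_pos']+T@np.r_[a+b*zt,zt]
        for nm,O,yw in(('pin',PIN,PY),('seat',SEAT,SY)):
            F=frame(yw);print('  in',nm,'bottom',(F.T@(A-O)).round(4),'axis',(F.T@-d).round(4))
E
python3 -c "
from h import *
inhand(look())"
```

```text
time: 4.35
eef_pos: [0.4663, 0.0594, 0.2288]
tcp_rot: [-0.056, 0.954, 0.014, 0.293]
contact_force: [0.6, -0.7, -3.2]
opening: 0.433
finger_force: 116.4
inhand n 240 [0.0045 0.0024 0.0295 0.0049] std 0.0017 zt 0.0892
  in pin bottom [0.003  0.0007 0.0993] axis [-0.0451  0.0039  0.999 ]
  in seat bottom [-0.027   0.4203  0.157 ] axis [-0.0275 -0.1466  0.9888]
inhand n 202 [0.0019 0.0004 0.0549 0.0068] std 0.001 zt 0.0906
  in pin bottom [ 0.0033 -0.0011  0.0979] axis [-0.0198  0.0021  0.9998]
  in seat bottom [-0.0263  0.4189  0.1554] axis [-0.0025 -0.1424  0.9898]
```

```bash
python3 -m crank '[[0.03,0,0,0,0.032,0],[0.03,0,0.5,0,0.032,0],[0.03,0,1,0,0.032,0],[0.03,0,1,0,0.032,0],[0.03,0,1,0,0.032,0]]'
python3 -c "
from h import *
inhand(look())"
```

```text
time: 4.95
eef_pos: [0.4713, 0.0591, 0.2198]
tcp_rot: [-0.055, 0.959, 0.013, 0.278]
contact_force: [0.8, -0.4, -3.1]
opening: 0.435
finger_force: 116.4
inhand n 234 [ 0.0031  0.0024  0.0384 -0.004 ] std 0.002 zt 0.0998
  in pin bottom [-0.0003 -0.0006  0.0779] axis [-0.0029  0.013   0.9999]
  in seat bottom [-0.0303  0.4212  0.1356] axis [ 0.0113 -0.1278  0.9917]
inhand n 187 [ 0.001  -0.      0.0632  0.0119] std 0.0009 zt 0.0901
  in pin bottom [-0.0005 -0.0015  0.0876] axis [ 0.0219 -0.003   0.9998]
  in seat bottom [-0.0301  0.419   0.1451] axis [ 0.0392 -0.1371  0.9898]
```

```bash
python3 -m crank '[[0.02,0.03,0.5,0,0,0],[0.05,0.05,1,0,0,0],[0.07,0.05,1.5,0,0,0],[0.1,0.05,2,0,0,0],[0.1,0.05,2,0,0,0],[0.1,0.05,2,0,0,0]]'
python3 -c "
from h import *
inhand(look(),.06)"
```

```text
time: 5.65
eef_pos: [0.481, 0.0609, 0.2024]
tcp_rot: [-0.055, 0.959, 0.013, 0.278]
contact_force: [-0.3, 1.7, -4.4]
opening: 0.437
finger_force: 116.3
inhand n 157 [0.0031 0.0014 0.0339 0.0162] std 0.0021 zt 0.0993
  in pin bottom [-0.0003  0.0011  0.0583] axis [-0.0069 -0.0079  0.9999]
  in seat bottom [-0.031   0.4256  0.1165] axis [ 0.0125 -0.1489  0.9888]
inhand n 139 [0.0001 0.0001 0.0938 0.0157] std 0.001 zt 0.0875
  in pin bottom [-0.0026 -0.0004  0.07  ] axis [ 0.0528 -0.0076  0.9986]
  in seat bottom [-0.0327  0.422   0.1278] axis [ 0.0703 -0.1339  0.9885]
```

```bash
python3 -m crank '[[0.03,0,0.5,0,0,0],[0.05,0,1,0,0,0],[0.07,0,1.5,0,0,0],[0.1,0,2,0,0,0],[0.1,0,2,0,0,0]]'
python3 -c "
from h import *
from plant import ctrl
s=ctrl.get_state();print(frame(PY).T@(s['eef_pos']-PIN),frame(PY).T@s['contact_force'])"
```

```text
time: 6.25
eef_pos: [0.4908, 0.0619, 0.1844]
tcp_rot: [-0.055, 0.959, 0.013, 0.278]
contact_force: [0.6, 4.0, -5.5]
opening: 0.442
finger_force: 116.2
[ 0.00142997 -0.00129854  0.13699475] [-1.81950729  3.89760166 -5.25949906]
```

```bash
python3 -m crank '[[0.03,0.1,0.5,0,0,0],[0.05,0.12,1,0,0,0],[0.07,0.12,1.5,0,0,0],[0.1,0.12,2,0,0,0],[0.1,0.12,2,0,0,0],[0.1,0.12,2,0,0,0]]'
python3 -c "
from h import *
from plant import ctrl
s=ctrl.get_state();print(frame(PY).T@(s['eef_pos']-PIN),frame(PY).T@s['contact_force'])"
```

```text
time: 6.85
eef_pos: [0.5007, 0.0637, 0.1678]
tcp_rot: [-0.055, 0.959, 0.012, 0.278]
contact_force: [0.3, 1.4, -4.2]
opening: 0.437
finger_force: 116.4
[ 0.0019113  -0.00071232  0.11762517] [-1.66224204  1.39021529 -3.90057139]
```

```bash
python3 -m crank '[[0.03,0.03,0.5,0,0,0],[0.05,0.03,1,0,0,0],[0.07,0.03,1.5,0,0,0],[0.1,0.03,2,0,0,0],[0.1,0.03,2,0,0,0],[0.1,0.03,2,0,0,0]]'
python3 -c "
from h import *
from plant import ctrl
s=ctrl.get_state();print(frame(PY).T@(s['eef_pos']-PIN),frame(PY).T@s['contact_force'])"
```

```text
time: 7.45
eef_pos: [0.5106, 0.0651, 0.1506]
tcp_rot: [-0.055, 0.959, 0.013, 0.278]
contact_force: [0.9, -0.5, -3.5]
opening: 0.433
finger_force: 116.4
[ 0.00188939 -0.00046069  0.09769764] [-1.04554254 -0.64116995 -3.41065819]
```

Clear tube (tube B goes fully home, so it is tube_1). Press the last centimetre onto the flange.

```bash
python3 -m crank '[[0.02,0,0.4,0,0,0],[0.04,0,0.8,0,0,0],[0.05,0,1.1,0,0,0],[0.05,0,1.1,0,0,0],[0.05,0,1.1,0,0,0]]'
python3 -c "
from h import *
from plant import ctrl
s=ctrl.get_state();print(frame(PY).T@(s['eef_pos']-PIN),frame(PY).T@s['contact_force'])"
```

```text
time: 7.95
eef_pos: [0.517, 0.0657, 0.143]
tcp_rot: [-0.056, 0.958, 0.013, 0.28]
contact_force: [-6.0, 0.2, 4.6]
opening: 0.436
finger_force: 117.7
[ 0.00367709 -0.00061503  0.08798999] [-2.89108146  0.96394135  6.94681741]
```

```bash
python3 -m crank '[[0,0,0.4,0,0,0],[0,0,0.4,0,0,0],[0,0,0.4,0,0,0]]'
python3 - <<'E'
from h import *
from plant import ctrl
s=ctrl.get_state();F=frame(PY);print(F.T@(s['eef_pos']-PIN),F.T@s['contact_force'])
delta(s['eef_pos']+F[:,2]*.13,R.from_quat(s['tcp_rot']))
E
```

```text
time: 8.25
eef_pos: [0.5184, 0.0662, 0.1435]
tcp_rot: [-0.058, 0.959, 0.013, 0.278]
contact_force: [-45.1, -4.5, 38.4]
opening: 0.437
finger_force: 123.3
[ 0.00520444 -0.00026384  0.08762246] [-20.01591386   0.95139845  55.94251712]
shift cm [ -0.53  -0.1  -12.99] turn [0. 0. 0.] | dist 13.0 F [-45.1  -4.5  38.4] t 8.25 open 0.437
```

```bash
python3 -m crank '[[-0.05,0,-1,0,0,0],[-0.13,0,-3,0,0,0],[-0.25,0,-6,0,0,0],[-0.4,0,-9.5,0,0,0],[-0.55,0,-13,0,0,0],[-0.55,0,-14,0,0,0],[-0.55,0,-14,0,0,0]]'
python3 - <<'E'
from h import *
from plant import ctrl
inhand(look())
s=ctrl.get_state();print(s['eef_pos'],s['contact_force'])
p,r=tgt(SEAT,SY,.08,a=(.0022,.0004),b=(.045,.005),zt=.088)
delta(p+.03*frame(SY)[:,0],r)
E
```

```text
time: 8.95
eef_pos: [0.4488, 0.0584, 0.261]
tcp_rot: [-0.055, 0.958, 0.012, 0.281]
contact_force: [1.3, -0.5, -3.3]
opening: 0.433
finger_force: 117.0
inhand n 246 [-0.0002  0.0013  0.0253 -0.0031] std 0.0019 zt 0.0858
  in pin bottom [0.0019 0.001  0.1357] axis [-0.0136  0.0117  0.9998]
  in seat bottom [-0.0276  0.4153  0.1931] axis [ 0.0012 -0.1316  0.9913]
inhand n 205 [ 0.0005 -0.0003  0.0516  0.011 ] std 0.001 zt 0.0871
  in pin bottom [-0.0011  0.0006  0.1342] axis [ 0.0127 -0.0024  0.9999]
  in seat bottom [-0.0304  0.4144  0.1915] axis [ 0.0301 -0.1389  0.9898]
[0.44777782 0.05873311 0.25702341] [ 0.48960439 -0.34889011 -4.03303839]
shift cm [  4.25 -41.64   5.33] turn [ 0.148 -0.005  0.237] | dist 42.2 F [ 0.5 -0.3 -4. ] t 9.05 open 0.433
```

Run:
```python
from h import *
from plant import ctrl
q=cloud(load('scene0.npz')).reshape(-1,3);q=q[np.isfinite(q).all(1)]
for x0,x1,y0,y1 in((.45,.8,-.6,-.42),):
    m=q[(q[:,0]>x0)&(q[:,0]<x1)&(q[:,1]>y0)&(q[:,1]<y1)&(q[:,2]>.09)&(q[:,2]<.2)];print('bottle',np.percentile(m,[2,50,98],axis=0))
F=frame(SY)
p,r=tgt(SEAT,SY,.09,a=(.0002,.0005),b=(.038,.004),zt=.088)
delta(p+.03*F[:,0],r);print(p+.03*F[:,0])
```

```text
bottle [[ 0.55394626 -0.59361914  0.09674564]
 [ 0.68544355 -0.48417936  0.12355605]
 [ 0.79697958 -0.42366948  0.18924182]]
shift cm [  4.39 -41.48   4.35] turn [0.146 0.002 0.237] | dist 41.9 F [ 0.5 -0.3 -4. ] t 9.05 open 0.433
[ 0.48086786 -0.35528851  0.19931552]
```

```bash
python3 -m crank '[[4.4,-41.5,4.35,0.146,0.002,0.237],[4.4,-41.5,4.35,0.146,0.002,0.237],[4.4,-41.5,4.35,0.146,0.002,0.237],[4.4,-41.5,4.35,0.146,0.002,0.237],[4.4,-41.5,4.35,0.146,0.002,0.237],[4.4,-41.5,4.35,0.146,0.002,0.237],[4.4,-41.5,4.35,0.146,0.002,0.237],[4.4,-41.5,4.35,0.146,0.002,0.237],[4.4,-41.5,4.35,0.146,0.002,0.237],[4.4,-41.5,4.35,0.146,0.002,0.237]]'
python3 -m crank '[[0,0,0,0,0,0],[0,0,0,0,0,0],[0,0,0,0,0,0]]' | head -2
python3 - <<'E'
from h import *
z=look();inhand(z)
F=frame(SY)
p,r=tgt(SEAT,SY,.09,a=(.0002,.0005),b=(.038,.004),zt=.088)
delta(p+.03*F[:,0],r)
s,t=z
cv2.imwrite('pics/m3.png',np.hstack([cv2.resize(s['p'][160:300,100:240],(400,400),interpolation=2),cv2.resize(t['p'][150:270,310:430],(400,400),interpolation=2)]))
E
```

```text
time: 10.05
eef_pos: [0.4803, -0.3583, 0.197]
tcp_rot: [0.081, 0.958, -0.023, 0.275]
contact_force: [-0.5, 0.9, -3.8]
opening: 0.435
finger_force: 117.7
time: 10.35
eef_pos: [0.4815, -0.3542, 0.2009]
inhand n 318 [ 0.0043  0.0024  0.0225 -0.0012] std 0.0016 zt 0.0896
  in pin bottom [-0.0446 -0.4236  0.0922] axis [3.000e-04 1.485e-01 9.889e-01]
  in seat bottom [0.0293 0.0024 0.09  ] axis [-0.0186  0.0046  0.9998]
inhand n 193 [ 0.0027  0.0014  0.0368 -0.0036] std 0.001 zt 0.0879
  in pin bottom [-0.0446 -0.4247  0.0941] axis [0.0148 0.1474 0.989 ]
  in seat bottom [0.0296 0.0011 0.0917] axis [-0.0043  0.007   1.    ]
shift cm [ 0.18 -0.08  0.16] turn [0.001 0.003 0.001] | dist 0.3 F [ 0.3 -0.  -3.9] t 10.45 open 0.436
```

View pics/m3.png

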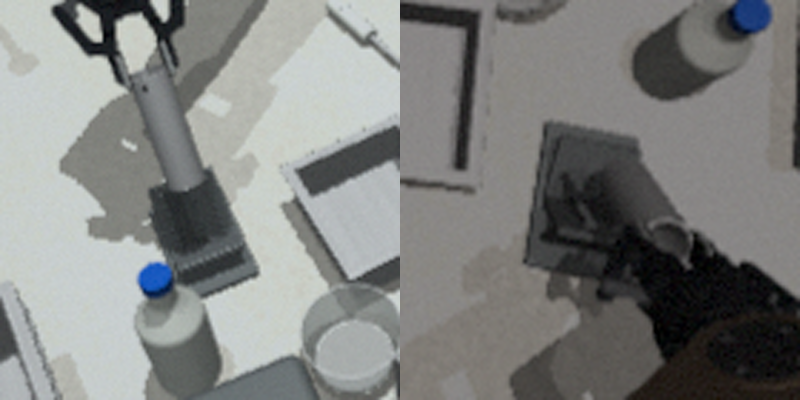

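The picture shows the tube held clear above the V, aligned with it, with the bottle well away. Lowering.

```bash
python3 -m crank '[[0.1,-0.1,2.5,0,0,0],[0.2,-0.12,5,0,0,0],[0.3,-0.12,7,0,0,0],[0.3,-0.12,7.7,0,0,0],[0.9,-0.12,7.7,0,0,0],[1.5,-0.12,7.7,0,0,0],[1.5,-0.12,7.7,0,0,0],[1.5,-0.12,7.7,0,0,0]]'
cat >> h.py <<'E'
def rep(O,yaw):
    from plant import ctrl
    s=ctrl.get_state();F=frame(yaw);print('tcp',(F.T@(s['eef_pos']-O)).round(4),'F',(F.T@s['contact_force']).round(1))
E
python3 -c "
from h import *
rep(SEAT,SY);inhand(look(),.06)"
```

```text
time: 11.25
eef_pos: [0.5091, -0.3622, 0.1295]
tcp_rot: [0.079, 0.957, -0.025, 0.278]
contact_force: [0.5, -0.1, -3.8]
opening: 0.436
finger_force: 117.7
tcp [ 0.0204 -0.0027  0.1031] F [-1.5 -0.  -3.5]
inhand n 201 [ 0.0036  0.0023  0.0352 -0.0073] std 0.0019 zt 0.0892
  in pin bottom [-0.0581 -0.4352  0.0169] axis [0.0134 0.1531 0.9881]
  in seat bottom [ 0.0177 -0.0016  0.0136] axis [-0.007   0.0123  0.9999]
inhand n 116 [ 0.0017  0.0018  0.0548 -0.0192] std 0.0011 zt 0.09
  in pin bottom [-0.0584 -0.4369  0.0164] axis [0.0353 0.1598 0.9865]
  in seat bottom [ 0.0178 -0.0032  0.0128] axis [0.0126 0.0242 0.9996]
```

```bash
python3 -m crank '[[0.5,0.15,0.4,0,0,0],[1.0,0.15,0.9,0,0,0],[1.4,0.15,0.9,0,0,0],[1.4,0.15,0.9,0,0,0]]' | sed -n 2,4p
python3 -c "
from h import *
rep(SEAT,SY)"
python3 -m crank '[[0.2,0,0.1,0,0,0],[0.4,0,0.2,0,0,0],[0.4,0,0.2,0,0,0]]' | sed -n 2,4p
python3 -c "
from h import *
rep(SEAT,SY);inhand(look(),.06)"
```

```text
eef_pos: [0.5021, -0.3589, 0.1124]
tcp_rot: [0.079, 0.957, -0.024, 0.277]
contact_force: [0.3, -0.2, -3.5]
tcp [ 0.0054 -0.0006  0.0921] F [-1.4 -0.2 -3.2]
eef_pos: [0.5006, -0.3596, 0.1101]
tcp_rot: [0.079, 0.957, -0.025, 0.278]
contact_force: [1.6, -0.3, -3.2]
tcp [ 0.0031 -0.0015  0.0907] F [-0.2 -0.  -3.6]
inhand n 254 [0.0029 0.0008 0.0138 0.0223] std 0.0025 zt 0.0945
  in pin bottom [-0.0722 -0.4317 -0.001 ] axis [-0.0141  0.1302  0.9914]
  in seat bottom [ 0.0028  0.0009 -0.0039] axis [-0.0281 -0.0168  0.9995]
inhand n 144 [ 0.0022  0.0044  0.0131 -0.063 ] std 0.0022 zt 0.0966
  in pin bottom [-0.0725 -0.4366 -0.0024] axis [0.0058 0.2118 0.9773]
  in seat bottom [ 0.0037 -0.0037 -0.0059] axis [-0.0288  0.0683  0.9973]
```

```bash
python3 -m crank '[[0.1,0,0.2,0,0,0],[0.2,0,0.4,0,0,0],[0.2,0,0.4,0,0,0]]' | sed -n 2,4p
python3 -c "
from h import *
rep(SEAT,SY)"
python3 -m crank '[[0.15,0,0.1,0,0,0],[0.25,0,0.2,0,0,0],[0.25,0,0.2,0,0,0]]' | sed -n 2,4p
python3 -c "
from h import *
rep(SEAT,SY)"
```

```text
eef_pos: [0.502, -0.3599, 0.1076]
tcp_rot: [0.079, 0.957, -0.026, 0.278]
contact_force: [-3.6, -1.0, 3.4]
tcp [ 0.0031 -0.0017  0.0878] F [-1.2 -1.6  4.6]
eef_pos: [0.5024, -0.3601, 0.1076]
tcp_rot: [0.079, 0.957, -0.027, 0.278]
contact_force: [-6.3, 1.2, 11.3]
tcp [ 0.0034 -0.0018  0.0876] F [ 0.1  0.1 13. ]
```

```bash
python3 -m crank '[[0,0,-0.3,0,0,0],[0,0,-0.3,0,0,0],[0,0,-0.3,0,0,0],[0,0,-0.3,0,0,0],[0,0,-0.3,0,0,0]]' 0.8 60
python3 -c "
from h import *
rep(SEAT,SY);inhand(look(tag='3'),.06)"
```

```text
time: 13.25
eef_pos: [0.499, -0.3572, 0.1051]
tcp_rot: [0.08, 0.958, -0.024, 0.276]
contact_force: [-0.1, -0.4, -0.3]
opening: 0.799
finger_force: 0.0
tcp [-0.0011  0.0006  0.0874] F [-0.1 -0.4 -0.3]
inhand n 262 [ 0.0003 -0.0008 -0.0267  0.0066] std 0.0026 zt 0.0939
  in pin bottom [-0.0705 -0.4335 -0.0031] axis [-0.0453  0.1526  0.9872]
  in seat bottom [ 0.0049 -0.0002 -0.0062] axis [-0.0639 -0.0022  0.998 ]
inhand n 144 [-0.0017  0.0013  0.0039 -0.0441] std 0.0026 zt 0.0924
  in pin bottom [-0.0721 -0.4357 -0.0012] axis [-0.0033  0.1939  0.981 ]
  in seat bottom [ 0.0039 -0.0028 -0.0047] axis [-0.0331  0.0484  0.9983]
```

```bash
python3 -m crank '[[-0.1,0,-2,0,0,0],[-0.2,0,-5,0,0,0],[-0.4,0,-9,0,0,0],[-0.4,0,-13,0,0,0],[-0.4,0,-14,0,0,0],[-0.4,0,-14,0,0,0],[-0.4,0,-14,0,0,0]]' | head -2
cat >> h.py <<'E'
def fittube(zs,O,yaw,zlo=.08,zhi=.127):
    F=frame(yaw)
    for z in zs:
        q=cloud(z).reshape(-1,3);q=q[np.isfinite(q).all(1)];L=(q-O)@F
        l=L[(np.hypot(L[:,0],L[:,1])<.026)&(np.hypot(L[:,0],L[:,1])>.017)&(L[:,2]>zlo)&(L[:,2]<zhi)]
        g=lambda p:np.hypot(l[:,0]-p[0],l[:,1]-p[1])-.021
        r=least_squares(g,np.zeros(2),loss='soft_l1',f_scale=.002)
        e=L[(np.hypot(L[:,0],L[:,1])<.024)&(L[:,2]>.11)&(L[:,2]<.15)]
        print('tube at',zlo,zhi,len(l),r.x.round(4),np.std(g(r.x)).round(4),'top',np.percentile(e[:,2],[90,98]).round(4))
E
python3 - <<'E'
from h import *
z=look(('scene','top','wrist'),tag='4')
for a in((.04,.08),(.08,.127)):fittube(z,SEAT,SY,*a)
q=cloud(z[2]).reshape(-1,3);q=q[np.isfinite(q).all(1)];print(fitV(q,[.543,-.365,-.16]))
s,w=z[0],z[2]
cv2.imwrite('pics/m4.png',np.hstack([cv2.resize(s['p'][160:300,100:240],(380,380),interpolation=2),w['p'][2:382,60:470]]))
E
```

```text
time: 14.05
eef_pos: [0.4289, -0.3449, 0.2248]
tube at 0.04 0.08 187 [ 0.0011 -0.0003] 0.002 top [0.1285 0.13  ]
tube at 0.04 0.08 123 [0.0015 0.0001] 0.0018 top [0.1295 0.1311]
tube at 0.04 0.08 420 [-0.0025 -0.0004] 0.0019 top [0.1317 0.1324]
tube at 0.08 0.127 216 [-0.0003  0.0001] 0.0016 top [0.1285 0.13  ]
tube at 0.08 0.127 220 [0.0009 0.0006] 0.0009 top [0.1295 0.1311]
tube at 0.08 0.127 359 [-0.002   0.0013] 0.0011 top [0.1317 0.1324]
(array([ 0.53495069, -0.3649883 , -0.17795642]), 529, np.float64(0.002471380434501826), array([0.00025928, 0.00040516, 0.01193178]))
```

View pics/m4.png

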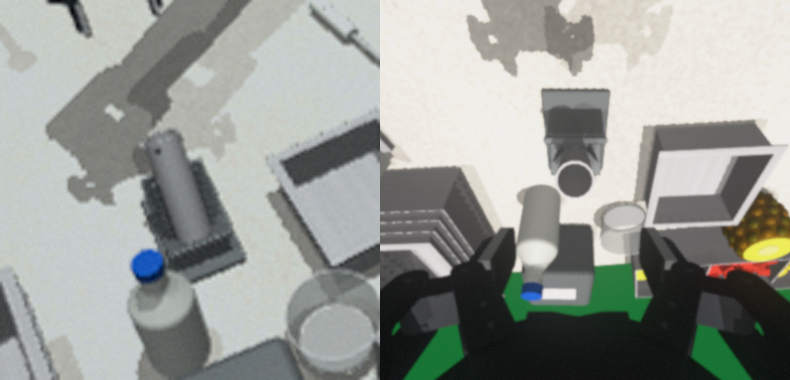

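The tube is seated: its axis is within about 1–2 mm of the cradle frame at two heights, its top is at 130 mm, and the gripper is clear. Next is tube A.

Run:
```python
from h import *
delta([.511,.4340,.20],rot(PY,0))
```

```text
shift cm [ 5.35 78.13 -0.52] turn [-0.08   0.555 -0.279] | dist 78.3 F [ 0.  -0.1 -1.1] t 14.2 open 0.8
```

```bash
python3 -m crank '[[5.35,78,-3,-0.08,0.555,-0.279],[5.35,78,-3,-0.08,0.555,-0.279],[5.35,78,-3,-0.08,0.555,-0.279],[5.35,78,-3,-0.08,0.555,-0.279],[5.35,78,-3,-0.08,0.555,-0.279],[5.35,78,-3,-0.08,0.555,-0.279],[5.35,78,-3,-0.08,0.555,-0.279],[5.35,78,-3,-0.08,0.555,-0.279],[5.35,78,-3,-0.08,0.555,-0.279],[5.35,78,-3,-0.08,0.555,-0.279]]' 1 115 | head -2
python3 -c "
from h import *
delta([.511,.4340,.20],rot(PY,0))"
```

```text
time: 15.2
eef_pos: [0.4727, 0.1552, 0.2213]
shift cm [-7.15 27.23  2.02] turn [-0.004 -0.001  0.001] | dist 28.2 F [ 1.1 -0.4  0.2] t 15.2 open 0.998
```

```bash
python3 -m crank '[[-7.15,27.3,2,0,0,0],[-7.15,27.3,2,0,0,0],[-7.15,27.3,2,0,0,0],[-7.15,27.3,2,0,0,0],[-7.15,27.3,2,0,0,0],[-7.15,27.3,2,0,0,0],[-7.15,27.3,2,0,0,0],[-7.15,27.3,2,0,0,0],[-7.15,27.3,2,0,0,0]]' | head -2
python3 - <<'E'
from h import *
z=look(('wrist','top'),tag='5')
for w in z:
    P=cloud(w).reshape(-1,3);P=P[np.isfinite(P).all(1)]
    q=P[(P[:,2]>.138)&(P[:,2]<.152)&(np.hypot(P[:,0]-.512,P[:,1]-.434)<.04)]
    if len(q):print(len(q),cv2.minEnclosingCircle(q[:,:2].astype(np.float32)))
delta([.5112,.4337,.099],rot(PY,0))
E
```

```text
time: 16.1
eef_pos: [0.5115, 0.4314, 0.2006]
596 ((0.5104314684867859, 0.4343280494213104), 0.02099815383553505)
69 ((0.5124247074127197, 0.43317195773124695), 0.02127653919160366)
shift cm [ 0.06  0.32 10.27] turn [-0.004  0.001 -0.002] | dist 10.3 F [-0.4 -0.8  0.5] t 16.2 open 0.999
```

```bash
python3 -m crank '[[0.05,0.3,5,0,0,0],[0.05,0.3,10.2,0,0,0],[0.05,0.3,10.2,0,0,0],[0.05,0.3,10.2,0,0,0],[0.05,0.3,10.2,0,0,0]]' | head -2
python3 -m crank '[[0,0,0,0,0,0],[0,0,0,0,0,0],[0,0,0,0,0,0],[0,0,0,0,0,0],[0,0,0,0,0,0],[0,0,0,0,0,0]]' 0 115
python3 -m crank '[[0,0,-4.5,0,0,0],[0,0,-9,0,0,0],[0,0,-13,0,0,0],[0,0,-15,0,0,0],[0,0,-15,0,0,0],[0,0,-15,0,0,0]]' | head -3
python3 - <<'E'
from h import *
inhand(look())
p,r=tgt(PIN,PY,.14,a=(.002,.0005),b=(.03,.003),zt=.088)
delta(p,r)
E
```

```text
time: 16.7
eef_pos: [0.5132, 0.4354, 0.1036]
time: 17.3
eef_pos: [0.5125, 0.4353, 0.1026]
tcp_rot: [-0.06, 0.998, -0.001, 0.003]
contact_force: [0.1, -1.5, 6.3]
opening: 0.433
finger_force: 114.5
time: 17.9
eef_pos: [0.5102, 0.4348, 0.2482]
tcp_rot: [-0.06, 0.998, -0.002, -0.0]
inhand n 174 [-0.0012  0.0015  0.0103 -0.0002] std 0.002 zt 0.0871
  in pin bottom [0.0434 0.3671 0.0834] axis [0.5125 0.0067 0.8587]
  in seat bottom [-0.0768  0.7841  0.1932] axis [0.5104 0.0105 0.8599]
inhand n 226 [-0.0011  0.0002  0.0067 -0.004 ] std 0.0008 zt 0.0873
  in pin bottom [0.0434 0.3655 0.0831] axis [0.5094 0.0105 0.8605]
  in seat bottom [-0.0763  0.7826  0.1927] axis [0.5065 0.0131 0.8622]
shift cm [ 10.81 -36.69  -1.47] turn [-0.004 -0.558  0.002] | dist 38.3 F [ 0.4 -0.3 -4. ] t 18.0 open 0.433
```

```bash
python3 -m crank '[[10.6,-36.7,-1.5,-0.004,-0.54,0.002],[10.6,-36.7,-1.5,-0.004,-0.54,0.002],[10.6,-36.7,-1.5,-0.004,-0.54,0.002],[10.6,-36.7,-1.5,-0.004,-0.54,0.002],[10.6,-36.7,-1.5,-0.004,-0.54,0.002],[10.6,-36.7,-1.5,-0.004,-0.54,0.002],[10.6,-36.7,-1.5,-0.004,-0.54,0.002],[10.6,-36.7,-1.5,-0.004,-0.54,0.002],[10.6,-36.7,-1.5,-0.004,-0.54,0.002],[10.6,-36.7,-1.5,-0.004,-0.54,0.002]]' | head -3
python3 -m crank '[[0,0,0,0,0,0],[0,0,0,0,0,0]]' | head -2
python3 - <<'E'
from h import *
inhand(look());rep(PIN,PY)
E
```

```text
time: 19.0
eef_pos: [0.4483, 0.0574, 0.2637]
tcp_rot: [-0.056, 0.963, 0.016, 0.265]
time: 19.2
eef_pos: [0.449, 0.0596, 0.2649]
inhand n 241 [0.0027 0.001  0.0108 0.0001] std 0.0018 zt 0.0889
  in pin bottom [0.0038 0.0026 0.1391] axis [-0.0055 -0.0016  1.    ]
  in seat bottom [-0.0261  0.4167  0.1968] axis [ 0.0123 -0.1425  0.9897]
inhand n 206 [-0.0005 -0.0005  0.0553  0.0026] std 0.001 zt 0.0872
  in pin bottom [0.0031 0.0012 0.1408] axis [ 0.039  -0.004   0.9992]
  in seat bottom [-0.0264  0.415   0.1982] axis [ 0.056  -0.134   0.9894]
tcp [0.006  0.0014 0.228 ] F [-1.7  0.5 -2.6]
```

```bash
python3 -m crank '[[0.35,-0.17,1,0,-0.007,0],[0.37,-0.17,2.5,0,-0.007,0],[0.4,-0.17,4,0,-0.007,0],[0.43,-0.17,4.5,0,-0.007,0],[0.43,-0.17,4.5,0,-0.007,0],[0.43,-0.17,4.5,0,-0.007,0],[0.43,-0.17,4.5,0,-0.007,0]]' | head -2
python3 - <<'E'
from h import *
inhand(look(),.075);rep(PIN,PY)
E
```

```text
time: 20.0
eef_pos: [0.4693, 0.0588, 0.2263]
inhand n 205 [ 0.0007  0.001   0.0341 -0.0045] std 0.002 zt 0.088
  in pin bottom [ 0.0021 -0.0012  0.0961] axis [0.0079 0.0052 1.    ]
  in seat bottom [-0.0275  0.4187  0.1537] axis [ 0.0236 -0.1328  0.9909]
inhand n 170 [-0.001  -0.0007  0.0629  0.0018] std 0.001 zt 0.0926
  in pin bottom [ 0.0011 -0.0023  0.0914] axis [ 0.0365 -0.0011  0.9993]
  in seat bottom [-0.0283  0.418   0.1488] axis [ 0.0529 -0.1317  0.9899]
tcp [ 0.0035 -0.0018  0.1842] F [-1.4 -0.5 -3.5]
```

```bash
python3 -m crank '[[0.2,0.15,0.4,0,-0.012,0],[0.22,0.15,1,0,-0.012,0],[0.25,0.15,1.5,0,-0.012,0],[0.27,0.15,2,0,-0.012,0],[0.3,0.15,2.5,0,-0.012,0],[0.3,0.15,2.5,0,-0.012,0],[0.3,0.15,2.5,0,-0.012,0]]' | head -2
python3 - <<'E'
from h import *
rep(PIN,PY)
E
```

```text
time: 20.8
eef_pos: [0.4791, 0.0617, 0.2022]
tcp [ 0.0003 -0.      0.1582] F [-1.8  0.1 -3.7]
```

```bash
python3 -m crank '[[0.02,0,0.5,0,0,0],[0.04,0,1,0,0,0],[0.05,0,1.5,0,0,0],[0.06,0,2,0,0,0],[0.06,0,2,0,0,0],[0.06,0,2,0,0,0]]' | head -2
python3 -c "
from h import *
rep(PIN,PY)"
python3 -m crank '[[0.02,0,0.4,0,0,0],[0.03,0,0.8,0,0,0],[0.04,0,1.2,0,0,0],[0.05,0,1.6,0,0,0],[0.05,0,1.6,0,0,0]]' | head -2
python3 -c "
from h import *
rep(PIN,PY)"
```

```text
time: 21.4
eef_pos: [0.489, 0.0629, 0.1846]
tcp [ 2.00e-04 -1.00e-04  1.38e-01] F [-1.6  1.6 -3.7]
time: 21.9
eef_pos: [0.4984, 0.0643, 0.1736]
tcp [0.0029 0.0002 0.1237] F [-2.2  4.2  8.7]
```

```bash
python3 -m crank '[[0,0,0.2,0,0,0],[0,0,0.2,0,0,0],[0,0,0.2,0,0,0]]' | head -2
python3 - <<'E'
from h import *
rep(PIN,PY)
for n,Q in(('t',cloud(load('top0.npz'))),('s',cloud(load('scene0.npz')))):
    q=Q.reshape(-1,3);m=q[(q[:,0]>.54)&(q[:,0]<.70)&(q[:,1]>-.255)&(q[:,1]<-.10)&(q[:,2]>-.005)&(q[:,2]<.012)];print(n,'floor',len(m),np.percentile(m,[1,50,99],axis=0).round(3).tolist())
m=Q.reshape(-1,3)
E
```

```text
time: 22.2
eef_pos: [0.5001, 0.0645, 0.1742]
tcp [0.0047 0.0002 0.1234] F [-4.2  3.8 20.7]
t floor 1880 [[0.544, -0.25, -0.003], [0.624, -0.182, 0.002], [0.695, -0.102, 0.009]]
s floor 1200 [[0.542, -0.254, -0.003], [0.605, -0.175, 0.002], [0.699, -0.106, 0.011]]
```

```bash
python3 -m crank '[[-0.05,0,-1,0,0,0],[-0.1,0,-3,0,0,0],[-0.2,0,-6,0,0,0],[-0.3,0,-9.5,0,0,0],[-0.3,0,-11,0,0,0],[-0.3,0,-11,0,0,0]]' | head -2
python3 - <<'E'
from h import *
inhand(look());rep(PIN,PY)
delta([.62,-.18,.22],rot(0,0))
z=load('top0.npz');print(proj(z,[[.62,-.18,.003],[.62,-.18,.065]]))
E
```

```text
time: 22.8
eef_pos: [0.4436, 0.0563, 0.2678]
inhand n 240 [-0.0019 -0.      0.0185 -0.0021] std 0.0017 zt 0.085
  in pin bottom [ 0.0026 -0.0008  0.1449] axis [-0.0179  0.0034  0.9998]
  in seat bottom [-0.0263  0.4124  0.202 ] axis [-9.000e-04 -1.407e-01  9.901e-01]
inhand n 207 [-0.0013 -0.0008  0.0448 -0.0006] std 0.001 zt 0.0893
  in pin bottom [-0.0002 -0.0014  0.1406] axis [0.0084 0.0018 1.    ]
  in seat bottom [-0.029   0.4117  0.1975] axis [ 0.025  -0.1359  0.9904]
tcp [-0.0008 -0.0005  0.2299] F [-1.8 -0.  -4. ]
shift cm [-10.23 -25.61  11.58] turn [0.033 0.559 0.115] | dist 29.9 F [ 0.5  0.  -4.4] t 22.9 open 0.434
[[306.30550804 177.06084864]
 [309.38492191 172.67600494]]
```

```bash
python3 -m crank '[[-10.2,-25.6,8,0.033,0.53,0.115],[-10.2,-25.6,9,0.033,0.53,0.115],[-10.2,-25.6,10,0.033,0.53,0.115],[-10.2,-25.6,11.5,0.033,0.53,0.115],[-10.2,-25.6,11.5,0.033,0.53,0.115],[-10.2,-25.6,11.5,0.033,0.53,0.115],[-10.2,-25.6,11.5,0.033,0.53,0.115],[-10.2,-25.6,11.5,0.033,0.53,0.115],[-10.2,-25.6,11.5,0.033,0.53,0.115],[-10.2,-25.6,11.5,0.033,0.53,0.115]]' | head -3
python3 -c "
from h import *
inhand(look());delta([.62,-.18,.095],rot(0,0.02))
from plant import ctrl
s=ctrl.get_state();print(s['eef_pos'])
a=load('scenex.npz')['p'][130:310,150:330];b=load('topx.npz')['p'][110:230,250:370]
cv2.imwrite('pics/m5.png',np.hstack([cv2.resize(a,(400,400)),cv2.resize(b,(400,400))]))
q=cloud(load('scenex.npz')).reshape(-1,3);q=q[np.isfinite(q).all(1)]
for lo,hi in((.13,.16),(.16,.19),(.19,.215)):print(fitup(q,s['eef_pos'][:2],lo,hi))"
```

```text
time: 23.9
eef_pos: [0.6194, -0.1784, 0.2217]
tcp_rot: [-0.001, 1.0, 0.001, 0.015]
inhand n 210 [ 0.0005  0.0013  0.0035 -0.0002] std 0.001 zt 0.0897
  in pin bottom [ 0.0632 -0.2542  0.0417] axis [0.4755 0.0021 0.8797]
  in seat bottom [0.092  0.1981 0.0655] axis [ 0.476  -0.0058  0.8794]Traceback (most recent call last):
  File "<string>", line 3, in <module>
    inhand(look());delta([.62,-.18,.095],rot(0,0.02))
    ~~~~~~^^^^^^^^
  File "h.py", line 73, in inhand
    zt=np.percentile(L[(np.hypot(L[:,0]-a[0]-b[0]*L[:,2],L[:,1]-a[1]-b[1]*L[:,2])<.022)&(L[:,2]>.05)&(L[:,2]<.10)][:,2],99)
    return _quantile_unchecked(
        a, q, axis, out, overwrite_input, method, keepdims, weights)
    return _ureduce(a,
                    func=_quantile_ureduce_func,
    ...<5 lines>...
                    overwrite_input=overwrite_input,
                    method=method)
    r = func(a, **kwargs)
    result = _quantile(arr,
                       quantiles=q,
    ...<2 lines>...
                       out=out,
                       weights=wgt)
    slices_having_nans = np.isnan(arr[-1, ...])
                                  ~~~^^^^^^^^^
IndexError: index -1 is out of bounds for axis 0 with size 0
```

```bash
python3 -c "
from h import *
delta([.62,-.18,.12],rot(0,0.0))
a=load('scenex.npz')['p'][130:310,150:330]
cv2.imwrite('pics/m5.png',cv2.resize(a,(540,540)))"
```

```text
shift cm [ 0.27 -0.16 10.24] turn [0.001 0.032 0.002] | dist 10.2 F [-0.8 -0.6 -2.1] t 24.0 open 0.436
```

View pics/m5.png

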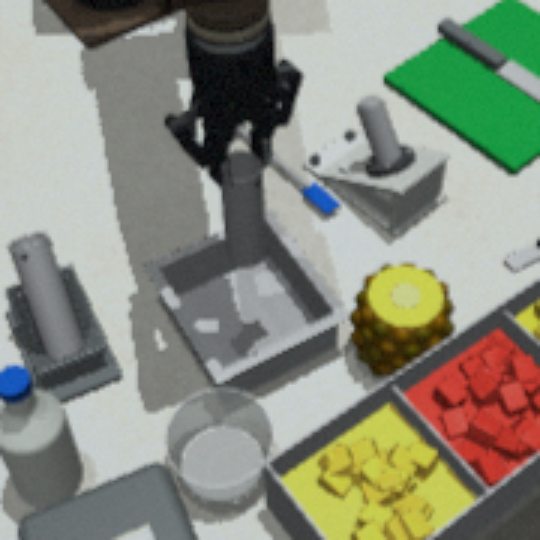

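The picture shows the tube hanging upright over the pan, with its lower end at about (245,260), and the seated tube resting in the cradle. Lowering.

```bash
python3 -m crank '[[0.1,-0.1,3,0,0.03,0],[0.2,-0.1,6,0,0.03,0],[0.27,-0.1,9,0,0.03,0],[0.27,-0.1,11,0,0.03,0],[0.27,-0.1,12,0,0.03,0],[0.27,-0.1,12.4,0,0.03,0],[0.27,-0.1,12.4,0,0.03,0]]' | head -4
python3 -m crank '[[0,0,0.3,0,0,0],[0,0,0.6,0,0,0],[0,0,0.8,0,0,0],[0,0,0.8,0,0,0]]' | head -4
```

```text
time: 24.7
eef_pos: [0.621, -0.1801, 0.098]
tcp_rot: [-0.0, 1.0, 0.001, 0.0]
contact_force: [-1.2, 0.3, -3.1]
time: 25.1
eef_pos: [0.6214, -0.1806, 0.0906]
tcp_rot: [-0.0, 1.0, 0.001, 0.001]
contact_force: [-0.4, 0.4, 2.0]
```

Contact with the pan floor at TCP z 0.0906, which is what it should be. Release and withdraw.

```bash
python3 -m crank '[[0,0,0,0,0,0],[0,0,0,0,0,0],[0,0,0,0,0,0],[0,0,0,0,0,0],[0,0,0,0,0,0]]' 0.85 60 | head -5
python3 -m crank '[[0,0,-1.5,0,0,0],[0,0,-4,0,0,0],[0,0,-8,0,0,0],[0,0,-12,0,0,0],[8,0,-16,0,0,0],[12,0,-16,0,0,0],[16,0,-16,0,0,0],[16,0,-16,0,0,0],[16,0,-16,0,0,0]]' | head -4
python3 - <<'E'
from h import *
z=look(tag='6')
for a in((.04,.08),(.08,.127)):fittube(z,SEAT,SY,*a)
for w in z:
    q=cloud(w).reshape(-1,3);q=q[np.isfinite(q).all(1)]
    for lo,hi in((.05,.085),(.09,.128)):print(fitup(q,[.62,-.18],lo,hi))
    e=q[(np.hypot(q[:,0]-.62,q[:,1]+.18)<.03)];print('top',np.percentile(e[:,2],[95,98]))
cv2.imwrite('pics/m6.png',cv2.resize(z[0]['p'][110:330,120:390],(660,538)))
E
```

```text
time: 25.6
eef_pos: [0.6205, -0.1802, 0.0891]
tcp_rot: [-0.0, 1.0, 0.001, -0.0]
contact_force: [0.6, 0.7, -0.3]
opening: 0.846
time: 26.5
eef_pos: [0.4593, -0.1807, 0.2512]
tcp_rot: [0.001, 1.0, 0.0, 0.001]
contact_force: [0.5, 0.8, -0.2]
tube at 0.04 0.08 189 [ 0.0008 -0.0003] 0.0019 top [0.1286 0.1298]
  ret = _var(a, axis=axis, dtype=dtype, out=out, ddof=ddof,
  arrmean = um.true_divide(arrmean, div, out=arrmean,
  ret = ret.dtype.type(ret / rcount)
Traceback (most recent call last):
  File "h.py", line 89, in fittube
    print('tube at',zlo,zhi,len(l),r.x.round(4),np.std(g(r.x)).round(4),'top',np.percentile(e[:,2],[90,98]).round(4))
                                                                              ~~~~~~~~~~~~~^^^^^^^^^^^^^^^^
IndexError: index -1 is out of bounds for axis 0 with size 0
```

Run:
```python
from h import *
w=load('scene6.npz')
fittube([w],SEAT,SY)
q=cloud(w).reshape(-1,3);q=q[np.isfinite(q).all(1)]
for lo,hi in((.04,.085),(.09,.128)):print(fitup(q,[.62,-.18],lo,hi))
e=q[(np.hypot(q[:,0]-.62,q[:,1]+.18)<.03)];print('top',np.percentile(e[:,2],[95,98]))
cv2.imwrite('pics/m6.png',cv2.resize(w['p'][110:330,120:390],(660,538)))
```

```text
tube at 0.08 0.127 219 [-0.0002  0.0002] 0.0016 top [0.1286 0.1298]
(array([ 0.62136005, -0.17953784]), 102)
(array([ 0.62279663, -0.18063394]), 168)
top [0.1314284  0.13343655]
```

```bash
sleep 0; ls pics | tail -1
```

```text
w1.png
```

View pics/m6.png

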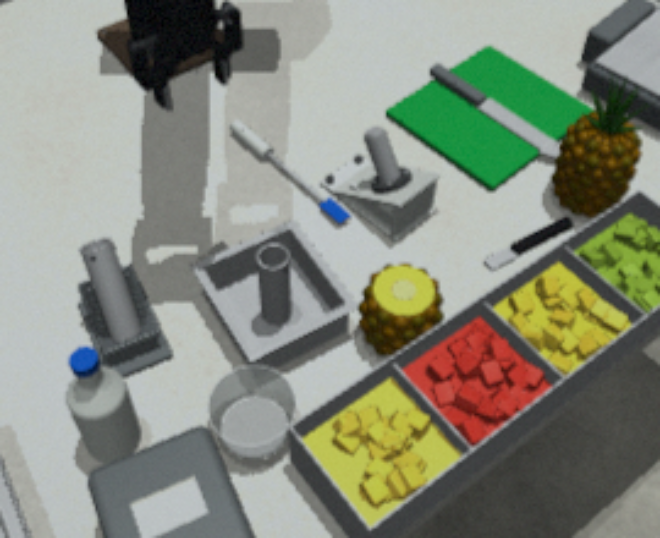

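The final view shows the beaded tube upright on the pan floor at (273,285), top at 133 mm as expected. The clear tube rests in the cradle at (110,290), and the other items look undisturbed.

```bash
python3 -c "
from plant import ctrl
print(ctrl.sign_off())"
```

```text
the job is handed in; nothing more can be done
None
```

I gauged both tubes and handed the job in after about 27 s: the clear tube went fully home and is seated in the cradle, the one that stopped about 36 mm short stands upright in the reject pan, and nothing else looks moved; the sign-off gave no verdict.

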